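Weigh the pail of pipe fittings on the spring scale

TASK

Weigh the pail of pipe fittings: with a fingertip swing its folded bail up until it stands upright by itself, then take the pail by the bail and hang it on the scale's double hook, the bar lying in the dips of both prongs. Lower it slowly so that the spring takes the whole weight before you let go: do not drop it, knock or bounce the hook, or press the hook down to its stop. Do not tip the pail, and leave everything else on the bench where it is.

Things in the scene. Friction and masses are not known exactly. Their poses are not given: they have to be found in the camera images.
- pail: Loose round steel pail of white pipe elbows (heaped up to 10 mm over the rim), 90 mm high, 132 mm across the rim, 96 mm at the base, 0.42 to 0.70 kg in all. Origin: centre of its underside; z up. The bail pivots about a line parallel to y, 80 mm above the origin, and starts folded to the -x side (roughly towards the robot). The only pail with a bail.
- bail (a joint): Angle of the bail in rad: 0 = folded level to the pail's -x side, 1.571 = upright, 3.1 = folded to the +x side. Starts between 0.05 and 0.40. The ears are a little stiff (0.036 N m), so the bail stays at the angle where it is left.
- bail_bar (a point): Middle of the bail's straight dark steel crossbar: round, 12 mm thick, 154 mm long between two side wires (6 mm), parallel to the pail's y, 85 mm from the pivot line. y axis: along the bar; x axis: from the bar to the pivot line (straight down when upright). Folded level, 13 mm of gap between bar and pail rim, and 74 mm of free height below the bar.
- scale: Spring scale fixed to the bench: foot plate 220 x 120 x 12 mm, aluminium column (44 mm wide, top at 280 mm), dark double hook sliding on it. Origin: on the bench below the hook's dips; z up; the prongs point to -x (roughly towards the robot) at y = -42 and +42 mm; the column's front face is at x = +107 mm.
- hook_seat (a point): Midway between the prongs' dips, on the rods' centre line, axes as the scale's; 270 mm up when unloaded. Prongs: 8 mm round rods; dips level over x = -13..+13 mm; in front the tips turn up to x = -36 mm, tops 30 mm above this point; behind, a 10 mm rise to arms running back to a crosspiece at x = +90. 76 mm free between prongs. A bar lying in the dips is centred 10 mm above this point.
- weigh_hook (a joint): How far the hook has sunk on its spring (m): 0 = unloaded, grows downward, stop at 0.050. Spring 200 N/m, preload 0.2 N, lightly damped; the pail sinks it by about 19 to 34 mm, depending on its weight.
- tub: Bystander: small grey plastic tub of fittings without a bail, 88 mm across, 65 mm high. Origin under its centre.
- coupling: Bystander: white pipe coupling standing on end, 60 mm across, 55 mm high. Origin under its centre.
- elbow: Bystander: large white pipe elbow lying flat, about 80 mm long each way, 47 mm high. Origin under its middle.
- wrench: Bystander: steel wrench, 200 mm long, lying flat along its x.
- spool: Bystander: wire spool standing on its flange, 90 mm across, 62 mm high.
- tee: Bystander: white pipe tee, 110 mm long along its x, 50 mm branch, 48 mm high.
Things that resemble listed ones, but are neither listed nor needed, are in the scene too. What is shaped like the pail but green or yellow is not meant.

How it is judged:
By the outcome, as a careful person would: the job done as asked, in the order asked, and still so for the second after the job is handed in, with the robot touching nothing.
It also fails if it takes over 72 s, if anything falls off the work surface, if the arm or the gripper's body presses on something with over 40 N, if the wrist force passes 120 N, or if a joint passes its speed limit or range.

ROBOT

A 6-joint arm with a two-finger parallel gripper is mounted at the origin on the work surface. World frame = base frame: x ahead of the robot, y to its left, z up, the work surface at z = 0. Lengths are in m, angles in rad, forces in N, time in s.
With the tool pointing down it reaches from about 0.35 to 0.975 m from the base axis. Payload 4.9 kg.
Tool frame: the origin (TCP) lies midway between the tips of the shut fingers; the grasp point (between the pads) lies behind it (manip.grasp_offset is the y of the grasp point in the tool frame, in m); y points along the fingers, z is the direction in which the jaws open and shut, and the axes are right-handed (so a half turn about y gives the same grasp; the last joint's range is limited). The gripper opens to 85 mm and grips with 20 to 120 N. Pads are 22 mm wide; open, the fingers measure 114 mm over their backs; the gripper's body (76 mm by 85 mm) begins 54 mm behind the grasp point. The pads swing forward as they close: fully open they stand 13 mm farther back than shut.
Start: joints at [-1.411, 0.053, 1.613, -0, 1.476, -0.119], TCP at [0.172, -0.601, 0.231] pointing down, gripper open.
Joint ranges: [-3.01, 3.01], [-1.01, 2.22], [0.06, 2.58], [-1.02, 4.17], [0.09, 2.62], [-3.14, 3.14]. Speed limits (rad/s): [2.57, 2.57, 3.14, 3.14, 3.14, 3.14].

INTERFACE

Orientations are given as a unit quaternion [w, x, y, z].
In Python, from plant import manip gives the robot as it stands. The module is installed in compiled form; this text tells all that it offers.
- The arm moves only by the shell command python3 -m jog 'ROWS'. ROWS is a JSON object of lists of equal length, an entry for each row: "offset": the shift along the world's x, y, z in units of 50 mm (1.0 is 50 mm), a list of three; "angular": the turn, a rotation vector about the world's x, y, z in units of 6 degrees (1.0 is 6 degrees), a list of three; "jaw": the finger opening in mm, from 0 to 85.4. In form: {"offset": [[tx, ty, tz], ...], "angular": [[ax, ay, az], ...], "jaw": [jaw, ...]}. A call has 1 to 12 rows; each row shifts and turns the commanded pose from where the row before left it; what a row does not reach is not made up. A row lasts 1/10 s, in which the tool goes at most 50 mm and 8.59 degrees, less where a joint would pass 70% of its speed; a pose out of reach is approached as far as the arm can. A call is refused whole if a number of a shift passes 1 or a number of a turn 1, either way. A call with a gripper value outside its range is refused whole. The fingers move at their own pace and stop on an object; the grip force is fixed at half the most. Time passes only in rows, so rows that do not move let the fingers close. It gives the time, the measured TCP pose, the force and the opening at its end, in the units of the state.
- manip.state(): the state, without advancing time (a new reading comes with each control period).
- manip.grab_frame(name): name is "side" or "top" or "wrist"; returns the picture (480x640x3 uint8, blue, green, red); there is no depth.
- manip.camera_model(name): a dict with "fx", "fy", "cx", "cy" (pixels), "k1" (the pictures are not rectified: a ray, as slopes to the right and down, at radius r is drawn at 1 + k1 r^2 times it, then the intrinsics apply), "rvec" (rotation vector, rad) and "tvec" (3), from world to camera coordinates, as OpenCV has them; the wrist camera has in their place "mount" (4x4, takes a point from camera to tool coordinates, whose origin is the TCP and whose axes are the tool frame's). Camera axes: x right, y down, z forward; pixel columns grow to the right and rows downward; lengths in m; the calibration is good to about 2 mm. A picture is of the moment at which its call begins: read the wrist's pose just before it. camera_model takes no time and is no camera call.
- manip.job_done(): hands the job in, once; it reports no verdict.
The state is a dict: "time": time; "joint_pos": joint angles; "joint_vel": joint speeds; "joint_efforts": joint torques, N m; "tool_pos": TCP position; "tool_rot": TCP orientation; "contact_force": force on the tool from outside, world axes, zero at the start; "ft_torque": the same for the moment, N m; "gripper_width": opening from 0.0 (shut) to 1.0 (fully open).
Only numpy, scipy, OpenCV 4.12 (cv2) and the standard library are available. Lean on these libraries where they do the work, as an engineer would, in place of code of your own. Each camera call takes 0.05 s, during which the arm holds its last target.

## Working session

There is one attempt and no reset: what is moved stays moved. The work goes in short steps, Python scripts to look and compute and a shell command to move; the robot and the scene stay as the last step left them, time stands still between calls to the robot, and variables do not carry over. Pictures are saved under pics/ and viewed, and the job is handed in when it is done.

```bash
mkdir -p pics; ls; cat > h.py <<'E'
import numpy as np, cv2
from plant import manip
from scipy.spatial.transform import Rotation as R
def snap(n,f):
    im=manip.grab_frame(n); cv2.imwrite('pics/'+f,im); return im
def cam(n,st=None):
    m=manip.camera_model(n)
    if 'mount' in m:
        q=st['tool_rot']; T=np.eye(4); T[:3,:3]=R.from_quat([q[1],q[2],q[3],q[0]]).as_matrix(); T[:3,3]=st['tool_pos']
        C=T@np.array(m['mount']); return m,C[:3,:3],C[:3,3]
    Rm=R.from_rotvec(np.ravel(m['rvec'])).as_matrix(); return m,Rm.T,-Rm.T@np.ravel(m['tvec'])
def ray(c,u,v):
    m,Rw,o=c
    xd=np.array([(u-m['cx'])/m['fx'],(v-m['cy'])/m['fy']]); x=xd.copy()
    for _ in range(30): x=xd/(1+m['k1']*(x@x))
    d=Rw@np.array([x[0],x[1],1]); return o,d/np.linalg.norm(d)
def plane(c,u,v,z):
    o,d=ray(c,u,v); return o+d*(z-o[2])/d[2]
def proj(c,p):
    m,Rw,o=c; q=Rw.T@(np.array(p)-o); x=q[:2]/q[2]; x=x*(1+m['k1']*(x@x)); return np.array([m['fx']*x[0]+m['cx'],m['fy']*x[1]+m['cy']])
def tri(rs):
    A=np.zeros((3,3));b=np.zeros(3)
    for o,d in rs:
        P=np.eye(3)-np.outer(d,d);A+=P;b+=P@o
    p=np.linalg.solve(A,b); return p,[np.linalg.norm((np.eye(3)-np.outer(d,d))@(p-o)) for o,d in rs]
E
python3 - <<'E'
from h import *
s=manip.state(); print(s); print(manip.grasp_offset)
for n in('side','top','wrist'):
    snap(n,n+'0.png'); print(n,manip.camera_model(n)); 
    print(cam(n,s)[2])
E
```

```text
pics
{'time': 0.0, 'joint_pos': array([-1.41098274e+00,  5.33681199e-02,  1.61429979e+00,  1.32086350e-05,
        1.47599377e+00, -1.18984288e-01]), 'joint_vel': array([-0.00144412, -0.00089321,  0.00181885,  0.00130318, -0.00065617,
       -0.00032694]), 'joint_efforts': array([ 1.64353711e-03, -3.93687880e+01, -3.70171845e+01, -3.40362806e-05,
        7.16882569e-03,  4.11030783e-06]), 'tool_pos': array([ 0.17191357, -0.60024311,  0.23005258]), 'tool_rot': array([ 0.09824023, -0.0982608 ,  0.70097877, -0.69951586]), 'contact_force': array([-0.51396443, -0.24569421,  0.02165281]), 'ft_torque': array([-0.03485887, -0.01794034, -0.04214374]), 'gripper_width': 0.9968392563225}
-0.0187
side {'fx': 523.8871190091432, 'fy': 523.8871190091432, 'cx': 319.2699438696304, 'cy': 234.06663167413708, 'k1': -0.09716601541556567, 'rvec': array([ 0.40595339, -2.72662137,  1.24388756]), 'tvec': array([0.47730221, 0.21828969, 1.35748619])}
[0.20646195 0.98320331 1.0530533 ]
top {'fx': 586.6945328508896, 'fy': 586.6945328508896, 'cx': 319.93585599174406, 'cy': 237.6171630350535, 'k1': -0.008890558698903954, 'rvec': array([ 2.19735977, -2.21150616,  0.0647683 ]), 'tvec': array([9.07697833e-04, 4.88185605e-01, 1.47847508e+00])}
[0.41989565 0.01713312 1.49920267]
wrist {'fx': 335.0165970851107, 'fy': 335.0165970851107, 'cx': 317.0789015539156, 'cy': 244.6513011445944, 'k1': -0.030499826555152456, 'mount': array([[-1.24256049e-04,  9.63539780e-01,  2.67565088e-01,
        -6.65663653e-02],
       [-1.63477157e-03, -2.67564928e-01,  9.63538446e-01,
        -1.44551256e-01],
       [ 9.99998656e-01, -3.17682317e-04,  1.60841400e-03,
        -2.76610369e-04],
       [ 0.00000000e+00,  0.00000000e+00,  0.00000000e+00,
         1.00000000e+00]])}
[ 0.23587922 -0.58195377  0.37462131]
```

View pics/side0.png

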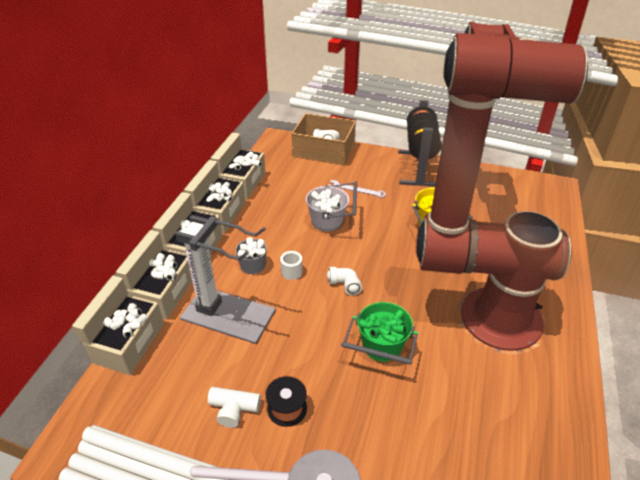

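View pics/top0.png

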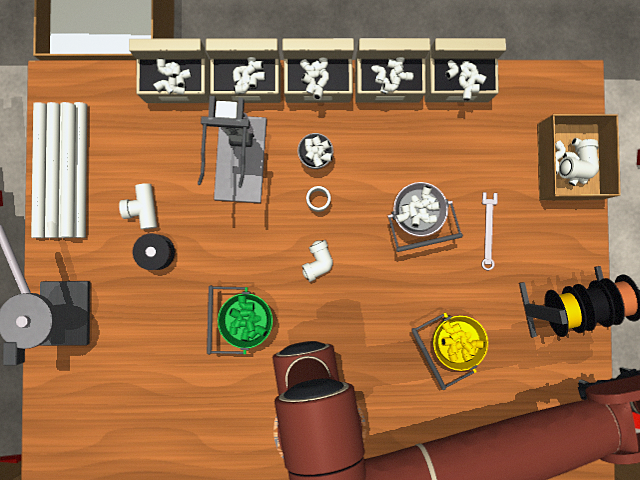

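View pics/wrist0.png

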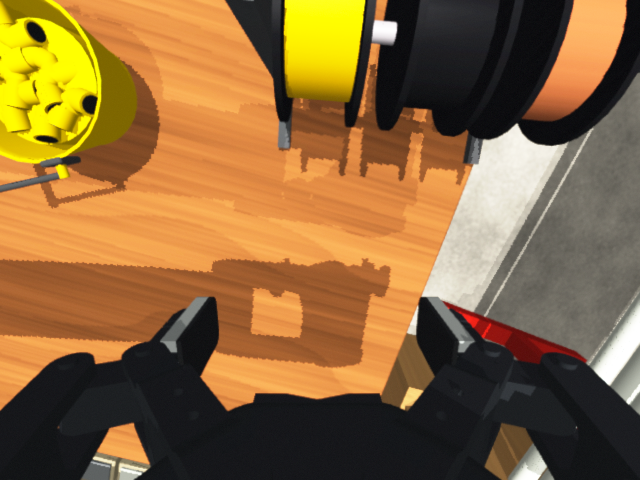

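Candidates for the pail are the steel one with a bail at top (420,210), the green one (245,320), the yellow one (460,345) and the grey tub without a bail (316,150). I choose the steel pail and will check it in a close crop.

```bash
python3 - <<'E'
import cv2
t=cv2.imread('pics/top0.png');s=cv2.imread('pics/side0.png')
cv2.imwrite('pics/c1.png',cv2.resize(t[170:270,370:490],None,fx=6,fy=6,interpolation=cv2.INTER_CUBIC))
cv2.imwrite('pics/c2.png',cv2.resize(s[165:245,290:400],None,fx=7,fy=7,interpolation=cv2.INTER_CUBIC))
cv2.imwrite('pics/c3.png',cv2.resize(t[85:215,185:285],None,fx=4.5,fy=4.5,interpolation=cv2.INTER_CUBIC))
cv2.imwrite('pics/c4.png',cv2.resize(s[200:345,165:290],None,fx=4,fy=4,interpolation=cv2.INTER_CUBIC))
E
```

```text
(no output)
```

View pics/c1.png

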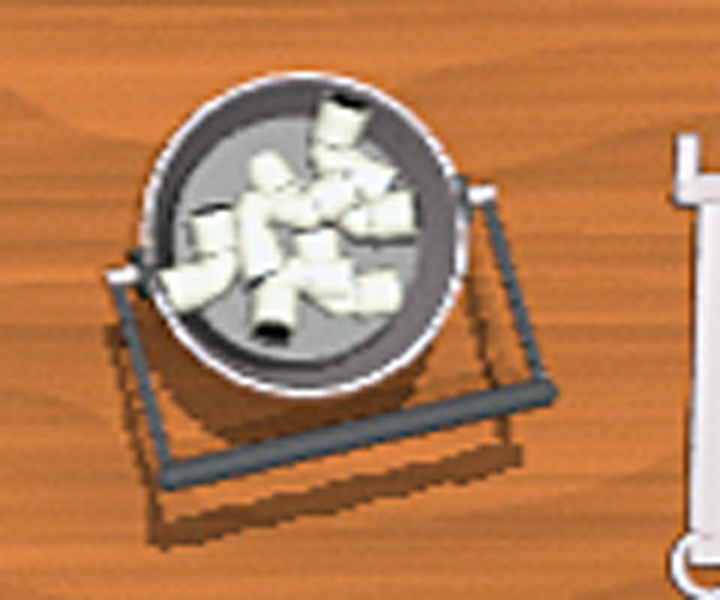

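View pics/c2.png

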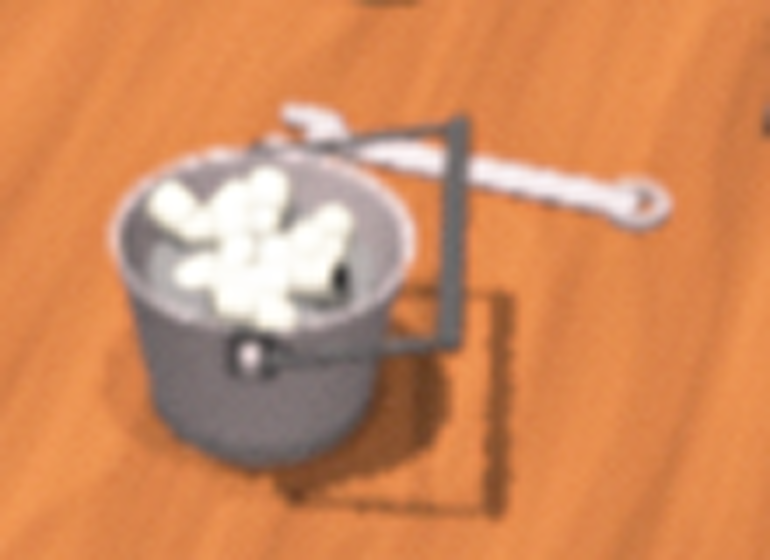

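View pics/c3.png

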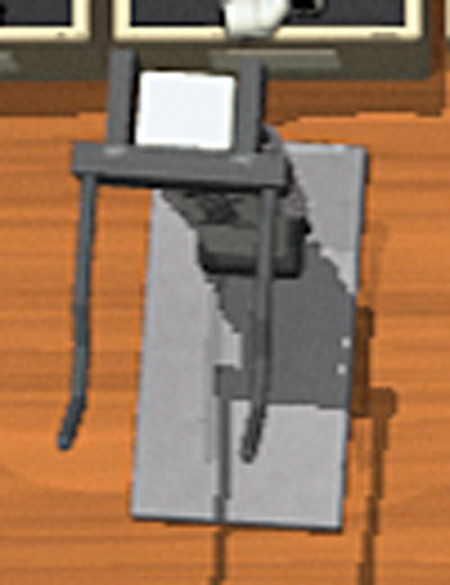

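View pics/c4.png

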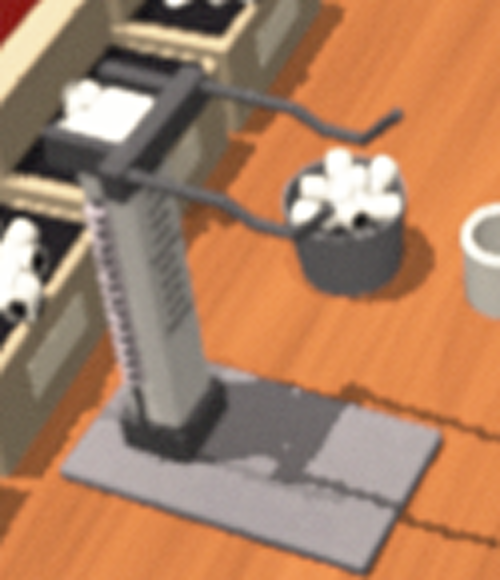

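The close crop confirms it: a plain steel pail with white elbows, and its bail folded toward the robot at a slight lift. Now I'll measure it across the two views.

```bash
python3 - <<'E'
from h import *
T=cam('top');S=cam('side')
def t(a,b,n):
    p,e=tri([ray(T,*a),ray(S,*b)]);print(n,p.round(4),np.round(e,4));return p
tc=lambda x,y:(370+x/6-.5+.08,170+y/6-.42); sc=lambda x,y:(290+x/7-.43,165+y/7-.43)
L=t(tc(165,475),sc(450,340),'barL');Rr=t(tc(550,388),sc(457,125),'barR')
pL=t(tc(120,274),sc(250,355),'pivL'); 
print('pivR',plane(T,*tc(485,192),.08))
for n,a in(('L',(120,274)),):print(plane(T,*tc(*a),.08))
# rim ellipse centre
print('rimc',plane(T,*tc(305,235),.09), plane(S,*sc(263,240),.09))
t3=lambda x,y:(185+x/4.5-.4,85+y/4.5-.4); s4=lambda x,y:(165+x/4-.4,200+y/4-.4)
t(t3(65,445),s4(310,218),'tipL');t(t3(248,455),s4(396,115),'tipR')
for c in((366,148),(342,527),(132,517)):print('plate',plane(T,*t3(*c),.012))
for c in((440,435),(370,570),(68,472)):print('plateS',plane(S,*s4(*c),.012))
for x,y in((88,178),(268,190)):print('arm root z~.28',plane(T,*t3(x,y),.284))
E
```

```text
barL [ 0.4533 -0.186   0.0997] [0.0031 0.0031]
barR [ 0.4879 -0.3413  0.0964] [0.0025 0.0025]
pivL [ 0.5353 -0.1711  0.0837] [0.0029 0.0029]
pivR [ 0.57097795 -0.31986839  0.08      ]
[ 0.53840421 -0.17094062  0.08      ]
rimc [ 0.55290397 -0.24444486  0.09      ] [ 0.5472154  -0.24199959  0.09      ]
tipL [0.5921 0.2518 0.2898] [0.0033 0.0033]
tipR [0.5816 0.1655 0.2951] [0.0016 0.0016]
plate [0.79684021 0.13397572 0.012     ]
plate [0.58043533 0.14801126 0.012     ]
plate [0.58675405 0.26643526 0.012     ]
plateS [0.57441134 0.15231455 0.012     ]
plateS [0.57742969 0.26763344 0.012     ]
plateS [0.79254724 0.25359715 0.012     ]
arm root z~.28 [0.71433877 0.24153973 0.284     ]
arm root z~.28 [0.70835639 0.1581072  0.284     ]
```

```bash
python3 - <<'E'
from h import *
s=manip.state(); q=s['tool_rot']; r=R.from_quat([q[1],q[2],q[3],q[0]]); print(r.as_matrix().round(3))
psi=.219
t=np.deg2rad(45)
X=np.array([np.cos(psi),np.sin(psi),0]);Z=np.array([0,0,1.]);Y=np.cross(Z,X)
for sg in(1,-1):
    y=-Z; z=sg*X; x=np.cross(y,z); G=R.from_matrix(np.c_[x,y,z])
    rv=(G*r.inv()).as_rotvec(degrees=True); print(sg,rv)
print('tilt axis: tool y from -Z to +X45:',  R.from_rotvec(-Y*t).apply(-Z), -Y)
print('camera loc')
E
```

```text
[[-0.961 -0.     0.275]
 [-0.275  0.002 -0.961]
 [-0.    -1.    -0.002]]
1 [-6.23155478e-02 -8.15506264e-02  8.65711786e+01]
-1 [-8.28951753e-02  6.33429624e-02 -9.34287781e+01]
tilt axis: tool y from -Z to +X45: [ 0.69021767  0.15362151 -0.70710678] [ 0.21725362 -0.97611519 -0.        ]
camera loc
```

```bash
python3 -m jog '{"offset":[[0.31,0.52,0.12],[0.31,0.52,0.12],[0.31,0.52,0.12],[0.31,0.52,0.12],[0.31,0.52,0.12],[0.31,0.52,0.12],[0.31,0.52,0.12],[0.31,0.52,0.12],[0.31,0.52,0.12],[0.31,0.52,0.12],[0.31,0.52,0.12],[0.31,0.52,0.12]],"angular":[[0,0,1],[0,0,1],[0,0,1],[0,0,1],[0,0,1],[0,0,1],[0,0,1],[0,0,1],[0,0,1],[0,0,1],[0,0,1],[0,0,1]],"jaw":[0,0,0,0,0,0,0,0,0,0,0,0]}'
```

```text
time: 1.35
tool_pos: [0.3583, -0.2876, 0.3033]
tool_rot: [0.492, -0.492, 0.508, -0.508]
contact_force: [0.1, 1.0, -0.0]
gripper_width: 0.002
```

```bash
python3 -m jog '{"offset":[[0,0,0],[0,0,0],[0,0,0],[0,0,0],[0,0,0],[0,0,0],[0,0,0],[0,0,0],[0,0,0],[0,0,0],[0,0,0],[0,0,0]],"angular":[[0,0,0.81],[0,0,0.81],[0,0,0.81],[0.2,-0.9,0],[0.2,-0.9,0],[0.2,-0.9,0],[0.2,-0.9,0],[0.2,-0.9,0],[0.2,-0.9,0],[0.2,-0.9,0],[0.2,-0.9,0],[0,0,0]],"jaw":[0,0,0,0,0,0,0,0,0,0,0,0]}'
python3 - <<'E'
from h import *
s=manip.state(); q=s['tool_rot']; r=R.from_quat([q[1],q[2],q[3],q[0]]); print(r.as_matrix().round(3),s['joint_pos'].round(2),s['tool_pos'])
print(cam('wrist',s)[1:])
snap('wrist','w1.png')
E
```

```text
time: 2.55
tool_pos: [0.3566, -0.2888, 0.3006]
tool_rot: [0.718, -0.302, 0.245, -0.577]
contact_force: [0.2, -0.2, 0.4]
gripper_width: -0.001
[[ 0.214  0.68   0.701]
 [-0.977  0.152  0.151]
 [-0.004 -0.717  0.697]] [-1.31 -0.62  2.17  0.77  1.55 -1.52] [ 0.3565659  -0.2888277   0.30056042]
(array([[ 0.70078258,  0.02446276,  0.71295536],
       [ 0.15194474, -0.98159728, -0.11567015],
       [ 0.69700543,  0.18938944, -0.69160326]]), array([ 0.24396384, -0.24446015,  0.40500591]))
```

View pics/w1.png

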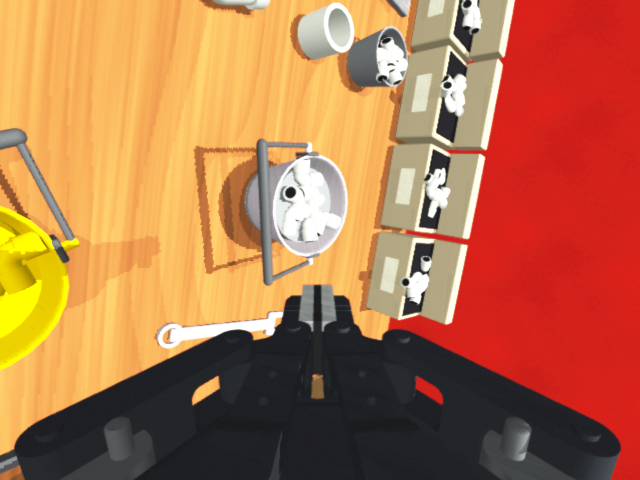

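The wrist view shows the steel pail with bar ends at (262,141) and (268,283) and pivots near (310,148) and (312,260). The wrench below lies clear of it. I'll triangulate with the top view.

```bash
python3 - <<'E'
from h import *
s=manip.state()
T=cam('top');S=cam('side');W=cam('wrist',s)
tc=lambda x,y:(370+x/6-.42,170+y/6-.42); sc=lambda x,y:(290+x/7-.43,165+y/7-.43)
im=cv2.imread('pics/w1.png');cv2.imwrite('pics/c5.png',cv2.resize(im[120:310,190:360],None,fx=3.1,fy=3.1,interpolation=cv2.INTER_CUBIC))
def f(n,*r):
    p,e=tri(r);print(n,p.round(4),np.round(e,4));return p
a=[f('L',ray(T,*tc(165,475)),ray(S,*sc(450,340)),ray(W,262,143)),f('R',ray(T,*tc(550,388)),ray(S,*sc(457,125)),ray(W,268,280))]
print((a[0]+a[1])/2, a[0]-a[1], np.linalg.norm(a[0]-a[1]))
f('pL',ray(T,*tc(120,274)),ray(S,*sc(250,355)),ray(W,309,147));f('pR',ray(T,*tc(485,192)),ray(W,311,260))
E
```

```text
L [ 0.4538 -0.1875  0.0983] [0.0033 0.0032 0.0013]
R [ 0.4881 -0.3409  0.0974] [0.0022 0.0028 0.0008]
[ 0.47090492 -0.26419618  0.09785416] [-0.03429633  0.15349122  0.0009177 ] 0.15727884258466895
pL [ 0.5358 -0.1727  0.0822] [0.0032 0.0029 0.0013]
pR [ 0.5707 -0.3201  0.0823] [0.0008 0.0008]
```

View pics/c5.png

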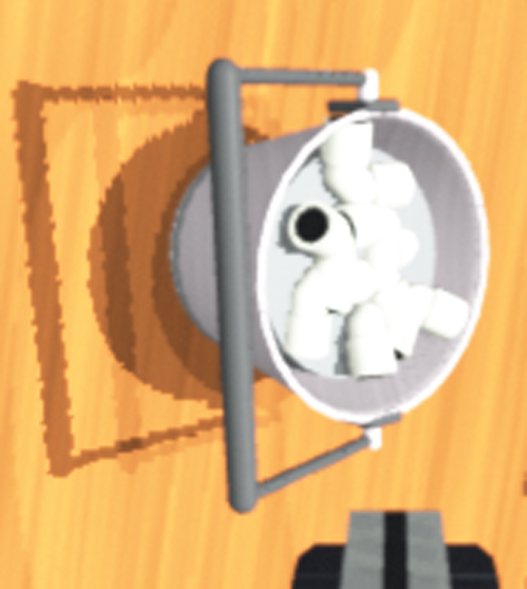

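```bash
python3 -m jog '{"offset":[[0.11,0.025,-0.4],[0.11,0.025,-0.4],[0.11,0.025,-0.4],[0.11,0.025,-0.4],[0.11,0.025,-0.4],[0.11,0.025,-0.4],[0.11,0.025,-0.4],[0.11,0.025,-0.4],[0,0,0]],"angular":[[0,0,0],[0,0,0],[0,0,0],[0,0,0],[0,0,0],[0,0,0],[0,0,0],[0,0,0],[0,0,0]],"jaw":[0,0,0,0,0,0,0,0,0]}'
python3 - <<'E'
from h import *
a=snap('side','s2.png');b=snap('top','t2.png')
cv2.imwrite('pics/m2.png',np.hstack([cv2.resize(a[130:330,240:510],None,fx=1.48,fy=1.48),cv2.resize(b[170:400,350:600],None,fx=1.29,fy=1.29)[:296]]))
E
```

```text
time: 3.5
tool_pos: [0.4021, -0.2767, 0.1409]
tool_rot: [0.72, -0.303, 0.245, -0.574]
contact_force: [-0.8, 1.0, 0.1]
gripper_width: 0.001
```

View pics/m2.png

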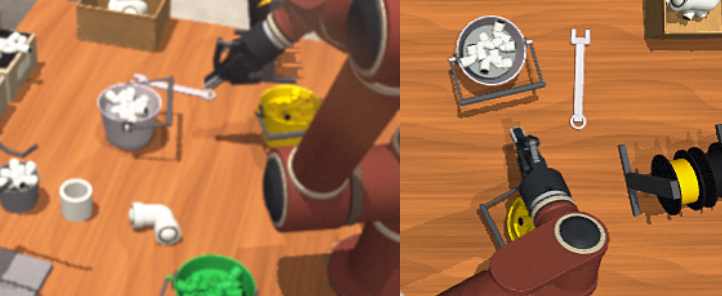

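```bash
python3 -m jog '{"offset":[[0.1,0.02,-0.37],[0.1,0.02,-0.37],[0.1,0.02,-0.37],[0.1,0.02,-0.37],[0.16,0.03,0],[0.16,0.03,0],[0.16,0.03,0],[0.16,0.03,0],[0,0,0]],"angular":[[0,0,0],[0,0,0],[0,0,0],[0,0,0],[0,0,0],[0,0,0],[0,0,0],[0,0,0],[0,0,0]],"jaw":[0,0,0,0,0,0,0,0,0]}'
python3 - <<'E'
from h import *
p=manip.state()['tool_pos']; print(p,'u',(p[0]-.553)*.976+(p[1]+.2455)*.218,'v',-(p[0]-.553)*.218+(p[1]+.2455)*.976)
a=snap('side','s3.png');b=snap('wrist','w3.png')
cv2.imwrite('pics/m3.png',np.hstack([cv2.resize(a[150:250,270:400],None,fx=3,fy=3),cv2.resize(b[100:400,120:520],None,fx=1,fy=1)]))
E
```

```text
time: 4.5
tool_pos: [0.4552, -0.2691, 0.0706]
tool_rot: [0.719, -0.304, 0.242, -0.576]
contact_force: [0.2, 0.1, -0.1]
gripper_width: 0.001
[ 0.45520156 -0.26906419  0.07057022] u -0.10058827342934519 v -0.0016785850681488718
```

View pics/m3.png

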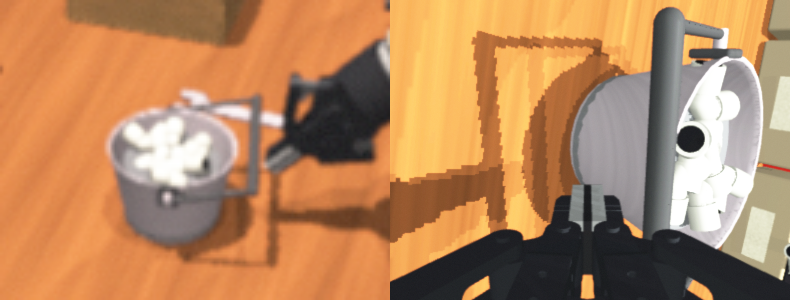

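```bash
python3 -m jog '{"offset":[[0.133,0.03,0.024],[0.133,0.03,0.024],[0.033,0.007,0.09],[0.033,0.007,0.09],[0.033,0.007,0.09],[0.033,0.007,0.09],[0.033,0.007,0.09],[0.06,0.013,0.08],[0.06,0.013,0.08],[0.06,0.013,0.08],[0.06,0.013,0.08],[0.06,0.013,0.08]],"angular":[[0,0,0],[0,0,0],[0,0,0],[0,0,0],[0,0,0],[0,0,0],[0,0,0],[0,0,0],[0,0,0],[0,0,0],[0,0,0],[0,0,0]],"jaw":[0,0,0,0,0,0,0,0,0,0,0,0]}'
python3 - <<'E'
from h import *
p=manip.state()['tool_pos']; print(p,'u',(p[0]-.553)*.976+(p[1]+.2455)*.218,'v',-(p[0]-.553)*.218+(p[1]+.2455)*.976)
a=snap('side','s4.png');b=snap('wrist','w4.png')
cv2.imwrite('pics/m4.png',np.hstack([cv2.resize(a[150:250,270:400],None,fx=3,fy=3),cv2.resize(b[100:400,120:520],None,fx=1,fy=1)]))
E
```

```text
time: 5.8
tool_pos: [0.4908, -0.2608, 0.1145]
tool_rot: [0.719, -0.303, 0.243, -0.576]
contact_force: [-0.1, -0.1, -1.3]
gripper_width: 0.002
[ 0.49084887 -0.26076587  0.11453172] u -0.06398746393281383 v -0.0013505458003029071
```

View pics/m4.png

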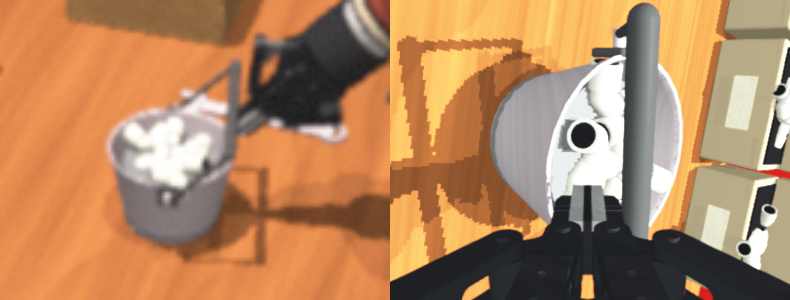

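The bail is at about 45°, resting on the finger, and the pail has not moved. I'll continue along the arc.

```bash
python3 -m jog '{"offset":[[0.08,0.018,0.06],[0.08,0.018,0.06],[0.08,0.018,0.06],[0.08,0.018,0.06],[0.08,0.018,0.06],[0.078,0.018,0.027],[0.078,0.018,0.027],[0.078,0.018,0.027],[0.078,0.018,0.027],[0.078,0.018,0.027],[0.078,0.018,0.027],[0,0,0]],"angular":[[0,0,0],[0,0,0],[0,0,0],[0,0,0],[0,0,0],[0,0,0],[0,0,0],[0,0,0],[0,0,0],[0,0,0],[0,0,0],[0,0,0]],"jaw":[0,0,0,0,0,0,0,0,0,0,0,0]}'
python3 - <<'E'
from h import *
p=manip.state()['tool_pos']; print(p,'u',(p[0]-.553)*.976+(p[1]+.2455)*.218,'v',-(p[0]-.553)*.218+(p[1]+.2455)*.976)
a=snap('side','s5.png');b=snap('top','t5.png')
cv2.imwrite('pics/m5.png',np.hstack([cv2.resize(a[150:250,270:400],None,fx=3,fy=3),cv2.resize(b[170:270,370:490],None,fx=3,fy=3)]))
E
```

```text
time: 7.1
tool_pos: [0.5344, -0.2508, 0.1375]
tool_rot: [0.719, -0.303, 0.243, -0.576]
contact_force: [-0.9, -0.1, 0.3]
gripper_width: 0.0
[ 0.53437192 -0.25076398  0.13749097] u -0.019328552975676563 v -0.0010767191316011322
```

View pics/m5.png

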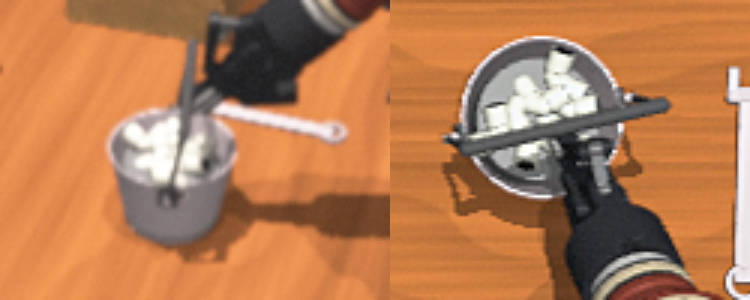

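```bash
python3 - <<'E'
from h import *
a=cv2.imread('pics/s5.png');b=cv2.imread('pics/t5.png')
cv2.imwrite('pics/m5b.png',np.hstack([cv2.resize(a[155:225,300:350],None,fx=8,fy=8,interpolation=cv2.INTER_CUBIC),cv2.resize(b[190:260,383:428],None,fx=8,fy=8,interpolation=cv2.INTER_CUBIC)]))
E
```

```text
(no output)
```

View pics/m5b.png

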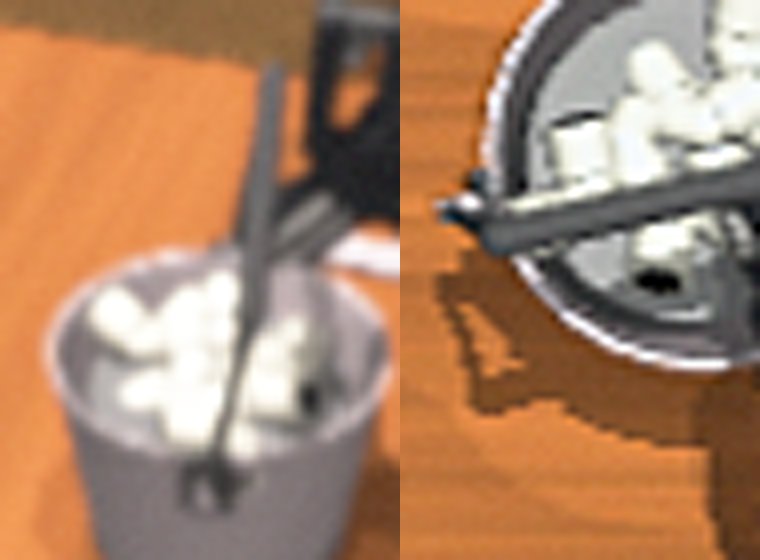

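```bash
cat > bar.py <<'E'
from h import *
T=cam('top');S=cam('side')
def bar(tl,sl,tr,sr):
    l,e=tri([ray(T,*tl),ray(S,*sl)]);r,f=tri([ray(T,*tr),ray(S,*sr)]);m=(l+r)/2
    print(l.round(4),r.round(4),'mid',m.round(4),np.round(e+f,4))
    u=(m[0]-.553)*.976+(m[1]+.2455)*.218;print('u',u,'angle',np.arctan2(m[2]-.081,-u))
E
python3 -c "
from bar import *
bar((393.9,219),(330.6,194.3),(462,204),(333.6,164.6))"
```

```text
[ 0.5201 -0.1701  0.1645] [ 0.5548 -0.3285  0.1582] mid [ 0.5374 -0.2493  0.1614] [0.0027 0.0027 0.0022 0.0022]
u -0.01601427528360897 angle 1.3740881469583568
```

```bash
python3 -m jog '{"offset":[[0.062,0.014,0.01],[0.062,0.014,0.01],[0.062,0.014,0.01],[0.062,0.014,0.01],[0.062,0.014,0.01],[0,0,0],[0,0,0]],"angular":[[0,0,0],[0,0,0],[0,0,0],[0,0,0],[0,0,0],[0,0,0],[0,0,0]],"jaw":[0,0,0,0,0,0,0]}'
python3 - <<'E'
from h import *
p=manip.state()['tool_pos']; print(p,'u',(p[0]-.553)*.976+(p[1]+.2455)*.218,'v',-(p[0]-.553)*.218+(p[1]+.2455)*.976)
a=snap('side','s6.png');b=snap('top','t6.png')
cv2.imwrite('pics/m6.png',np.hstack([cv2.resize(a[155:225,300:350],None,fx=8,fy=8,interpolation=cv2.INTER_CUBIC),cv2.resize(b[190:260,383:428],None,fx=8,fy=8,interpolation=cv2.INTER_CUBIC)]))
cv2.imwrite('pics/m6b.png',cv2.resize(b[170:260,370:490],None,fx=6,fy=6,interpolation=cv2.INTER_CUBIC))
E
```

```text
time: 7.9
tool_pos: [0.5496, -0.2473, 0.1398]
tool_rot: [0.719, -0.303, 0.243, -0.576]
contact_force: [0.6, -0.4, -0.5]
gripper_width: 0.0
[ 0.54955905 -0.24728774  0.13982333] u -0.003748093417194367 v -0.0009947076775340432
```

View pics/m6.png

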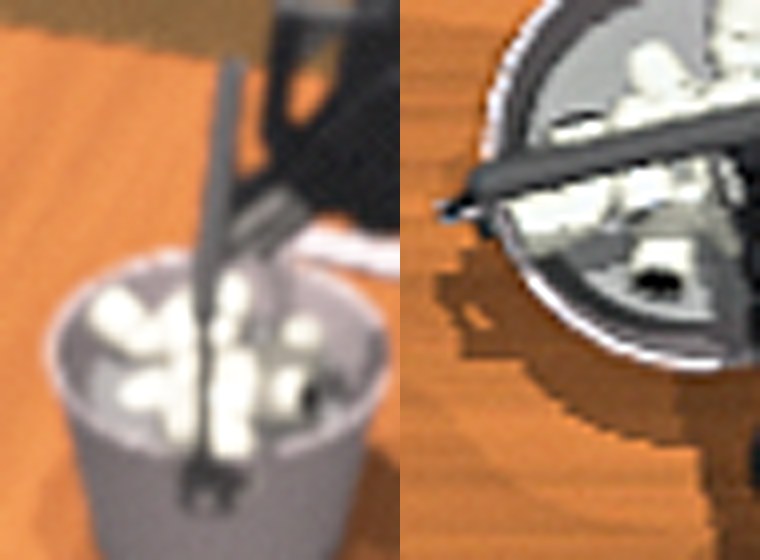

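View pics/m6b.png

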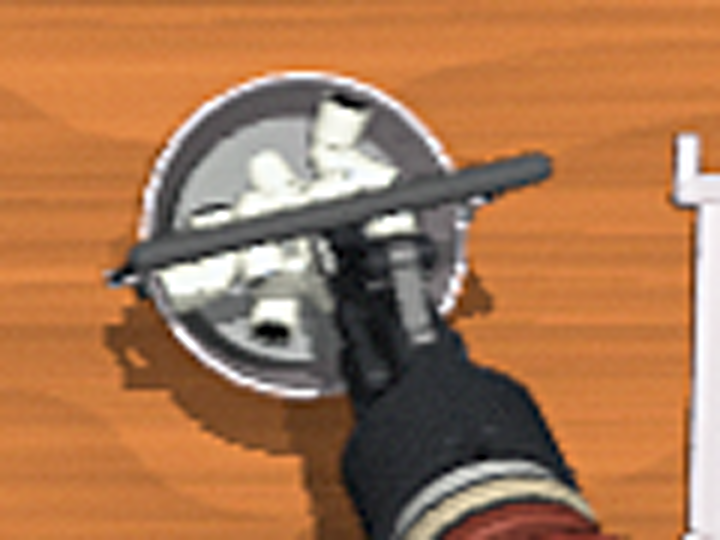

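```bash
python3 -c "
from bar import *
bar((392.3,212.8),(325.4,193.6),(460.4,197.1),(328.7,163.6))"
```

```text
[ 0.5342 -0.1663  0.1666] [ 0.5699 -0.3243  0.1616] mid [ 0.5521 -0.2453  0.1641] [0.0026 0.0026 0.0027 0.0027]
u -0.0008728745805437813 angle 1.5602907803237174
```

```bash
python3 -m jog '{"offset":[[-0.06,-0.013,-0.03],[-0.12,-0.026,-0.03],[-0.24,-0.053,0],[-0.35,-0.077,0],[-0.35,-0.077,0],[-0.35,-0.077,0.1],[-0.35,-0.077,0.4],[-0.1,0,0.5],[0,0,0.5],[0,0,0.5],[0,0,0.5],[0,0,0]],"angular":[[0,0,0],[0,0,0],[0,0,0],[0,0,0],[0,0,0],[0,0,0],[0,0,0],[-0.2,0.9,0],[-0.2,0.9,0],[-0.2,0.9,0],[-0.2,0.9,0],[0,0,0]],"jaw":[0,0,0,0,0,0,0,0,0,0,0,0]}'
python3 -m jog '{"offset":[[0,0,0],[0,0,0],[0,0,0],[0,0,0],[0,0,0]],"angular":[[-0.2,0.9,0],[-0.2,0.9,0],[-0.2,0.9,0],[-0.2,0.9,0],[0,0,0]],"jaw":[55,55,55,55,55]}'
python3 - <<'E'
from h import *
s=manip.state();p=s['tool_pos']; print(p,'u',(p[0]-.553)*.976+(p[1]+.2455)*.218,'v',-(p[0]-.553)*.218+(p[1]+.2455)*.976)
q=s['tool_rot']; r=R.from_quat([q[1],q[2],q[3],q[0]]); print(r.as_matrix().round(3))
psi=.219
X=np.array([np.cos(psi),np.sin(psi),0]);Z=np.array([0,0,1.])
x=np.cross(-Z,X); G=R.from_matrix(np.c_[x,-Z,X]);print((G*r.inv()).as_rotvec(degrees=True)/6)
a=snap('side','s7.png');b=snap('top','t7.png');
cv2.imwrite('pics/m7.png',np.hstack([cv2.resize(a[155:225,300:350],None,fx=8,fy=8,interpolation=cv2.INTER_CUBIC),cv2.resize(b[190:260,383:428],None,fx=8,fy=8,interpolation=cv2.INTER_CUBIC)]))
cv2.imwrite('pics/m7b.png',cv2.resize(b[170:260,370:490],None,fx=6,fy=6,interpolation=cv2.INTER_CUBIC))
E
```

```text
time: 9.2
tool_pos: [0.4557, -0.2689, 0.2688]
tool_rot: [0.647, -0.437, 0.345, -0.521]
contact_force: [0.9, -0.5, 0.7]
gripper_width: 0.001
time: 9.7
tool_pos: [0.4538, -0.2669, 0.2606]
tool_rot: [0.552, -0.552, 0.443, -0.441]
contact_force: [0.1, 0.1, -0.0]
gripper_width: 0.645
[ 0.45375002 -0.26688141  0.26059883] u -0.1015291236338374 v 0.0007682419276468927
[[ 0.219 -0.001  0.976]
 [-0.976  0.002  0.219]
 [-0.002 -1.    -0.001]]
[-0.01988829 -0.01294784 -0.01928174]
```

View pics/m7.png

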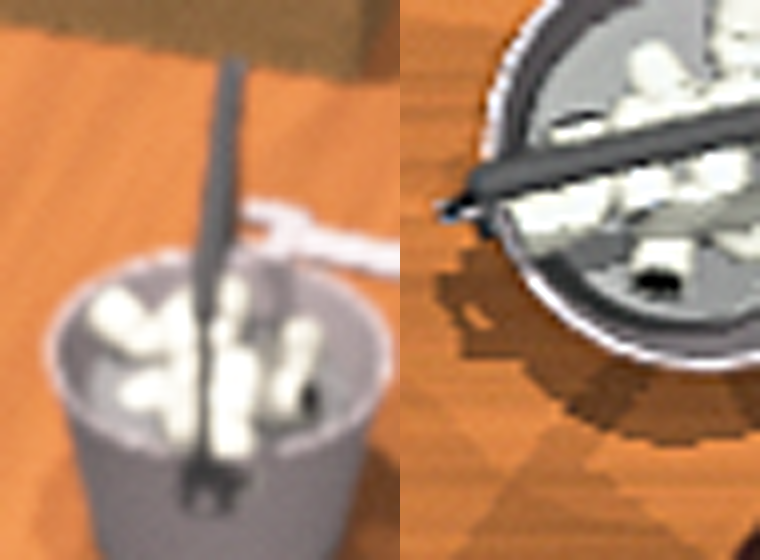

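View pics/m7b.png

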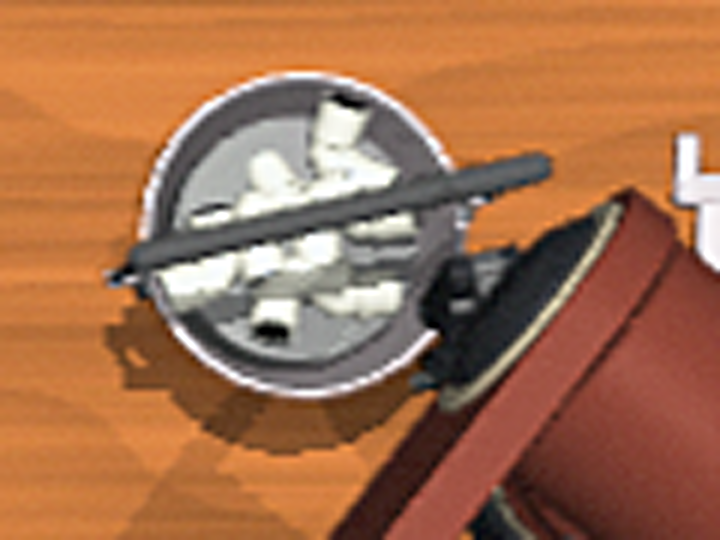

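```bash
python3 -m jog '{"offset":[[0.33,0.072,0],[0.33,0.072,0],[0.33,0.072,0],[0.33,0.072,0],[0.33,0.072,0],[0.33,0.072,0],[0,0,-0.25],[0,0,-0.25],[0,0,-0.25],[0,0,-0.25],[0,0,0],[0,0,0]],"angular":[[0,0,-0.02],[0,0,0],[0,0,0],[0,0,0],[0,0,0],[0,0,0],[0,0,0],[0,0,0],[0,0,0],[0,0,0],[0,0,0],[0,0,0]],"jaw":[55,55,55,55,55,55,55,55,55,55,55,55]}'
python3 - <<'E'
from h import *
s=manip.state();p=s['tool_pos']; print(p,'u',(p[0]-.553)*.976+(p[1]+.2455)*.218,'v',-(p[0]-.553)*.218+(p[1]+.2455)*.976)
b=snap('wrist','w8.png')
E
```

```text
time: 11.0
tool_pos: [0.552, -0.2458, 0.2112]
tool_rot: [-0.551, 0.551, -0.443, 0.443]
contact_force: [-0.6, -0.6, 0.6]
gripper_width: 0.643
[ 0.55195869 -0.24582296  0.21118176] u -0.0010867283201971385 v -8.820332428202728e-05
```

View pics/w8.png

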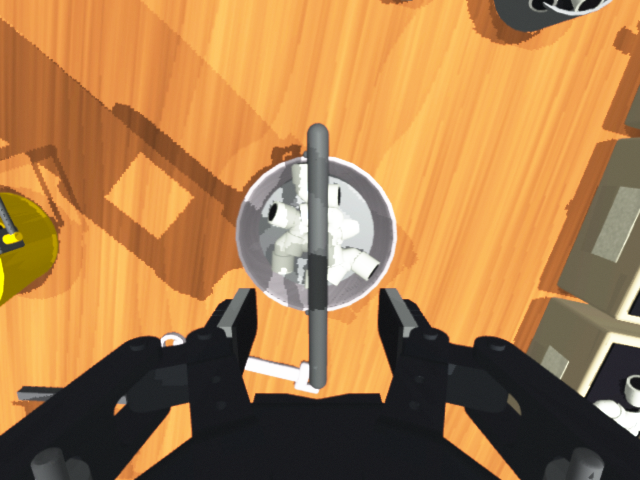

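The bar at column 317 is centred between the fingertips and parallel to the pads. I'll descend and close.

```bash
python3 -m jog '{"offset":[[0,0,-0.215],[0,0,-0.215],[0,0,-0.215],[0,0,-0.215],[0,0,-0.215],[0,0,-0.215],[0,0,0],[0,0,0]],"angular":[[0,0,0],[0,0,0],[0,0,0],[0,0,0],[0,0,0],[0,0,0],[0,0,0],[0,0,0]],"jaw":[55,55,55,55,55,55,55,50]}'
python3 -m jog '{"offset":[[0,0,0],[0,0,0],[0,0,0],[0,0,0],[0,0,0],[0,0,0]],"angular":[[0,0,0],[0,0,0],[0,0,0],[0,0,0],[0,0,0],[0,0,0]],"jaw":[25,18,14,4,4,4]}'
python3 - <<'E'
from h import *
s=manip.state();p=s['tool_pos']; print(p,s['gripper_width'],s['contact_force'],s['ft_torque'])
a=snap('side','s9.png');b=snap('top','t9.png')
cv2.imwrite('pics/m9.png',np.hstack([cv2.resize(a[130:250,270:400],None,fx=3,fy=3),cv2.resize(b[150:270,370:490],None,fx=3,fy=3)]))
E
```

```text
time: 11.85
tool_pos: [0.5524, -0.2458, 0.1469]
tool_rot: [-0.551, 0.551, -0.443, 0.443]
contact_force: [-0.5, 0.0, 0.1]
gripper_width: 0.586
time: 12.45
tool_pos: [0.5528, -0.246, 0.1481]
tool_rot: [0.551, -0.551, 0.442, -0.443]
contact_force: [-0.4, -0.1, 3.0]
gripper_width: 0.119
[ 0.55279468 -0.2460453   0.14810817] 0.11914396380141817 [-0.3697555  -0.08667495  3.00006006] [ 0.07160716  0.08050529 -0.01902386]
```

View pics/m9.png

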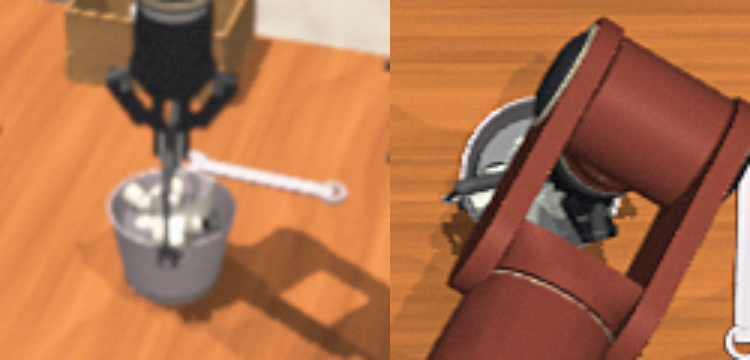

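```bash
python3 -m jog '{"offset":[[0,0,0.02],[0,0,0.04],[0,0,0.06],[0,0,0.08],[0,0,0.1],[0,0,0.1],[0,0,0.1],[0,0,0.06],[0,0,0.03],[0,0,0],[0,0,0],[0,0,0]],"angular":[[0,0,0],[0,0,0],[0,0,0],[0,0,0],[0,0,0],[0,0,0],[0,0,0],[0,0,0],[0,0,0],[0,0,0],[0,0,0],[0,0,0]],"jaw":[4,4,4,4,4,4,4,4,4,4,4,4]}'
python3 - <<'E'
from h import *
s=manip.state();p=s['tool_pos']; print(p,s['gripper_width'],s['contact_force'],s['ft_torque'])
a=snap('side','s10.png');b=snap('wrist','w10.png')
cv2.imwrite('pics/m10.png',np.hstack([cv2.resize(a[110:230,270:400],None,fx=3,fy=3),b[100:460,120:520]]))
print(manip.state()['contact_force'])
E
```

```text
time: 13.75
tool_pos: [0.5523, -0.2457, 0.1764]
tool_rot: [-0.551, 0.551, -0.443, 0.443]
contact_force: [0.9, -0.1, -5.1]
gripper_width: 0.119
[ 0.55226261 -0.24574061  0.17644849] 0.11865735052775024 [ 0.94069426 -0.05715409 -5.06699882] [0.00647322 0.04073078 0.02514526]
[ 0.73691312 -0.67206695 -5.02856516]
```

View pics/m10.png

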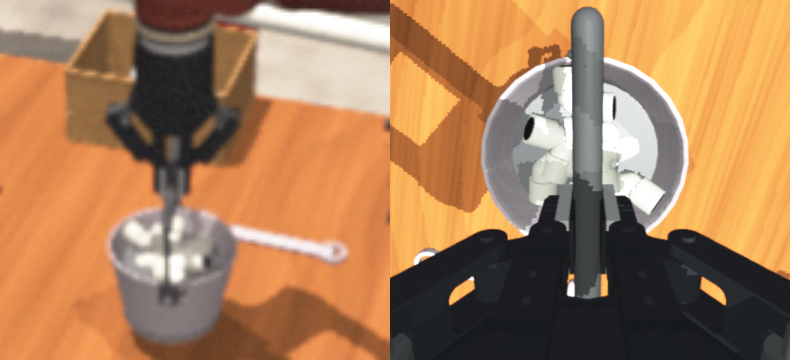

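Lifted cleanly, with about 5.05 N on the wrist, which predicts a sink of about 24 mm. The prongs have to pass between the bar and the heap, so I'll stage in front of the hook with the bar at about 0.317 m.

```bash
python3 -m jog '{"offset":[[0,0,0.08],[0,0,0.16],[0,0,0.26],[0,0,0.3],[0,0,0.3],[0,0,0.3],[0,0,0.3],[-0.01,0.06,0.3],[-0.02,0.11,0.25],[-0.03,0.16,0.13],[-0.04,0.22,0.07],[-0.05,0.27,0.03]],"angular":[[0,0,0],[0,0,0],[0,0,0],[0,0,0],[0,0,0],[0,0,0],[0,0,0],[0,0,0],[0,0,0],[0,0,0],[0,0,-0.1],[0,0,-0.1]],"jaw":[4,4,4,4,4,4,4,4,4,4,4,4]}'
python3 -m jog '{"offset":[[-0.05,0.3,0],[-0.05,0.3,0],[-0.05,0.3,0],[-0.05,0.3,0],[-0.05,0.3,0],[-0.05,0.3,0],[-0.05,0.3,0],[-0.05,0.3,0],[-0.05,0.3,0],[-0.05,0.3,0],[-0.05,0.3,0],[-0.05,0.3,0]],"angular":[[0,0,-0.1],[0,0,-0.1],[0,0,-0.1],[0,0,-0.1],[0,0,-0.1],[0,0,-0.1],[0,0,-0.1],[0,0,-0.1],[0,0,-0.1],[0,0,-0.1],[0,0,-0.1],[0,0,-0.1]],"jaw":[4,4,4,4,4,4,4,4,4,4,4,4]}'
python3 -m jog '{"offset":[[-0.05,0.3,0],[-0.05,0.3,0],[-0.05,0.3,0],[-0.05,0.3,0],[-0.05,0.3,0],[-0.05,0.3,0],[-0.05,0.3,0],[-0.05,0.3,0],[-0.05,0.3,0],[-0.05,0.3,0],[-0.05,0.27,0],[-0.05,0.22,0]],"angular":[[0,0,-0.1],[0,0,-0.1],[0,0,-0.1],[0,0,-0.1],[0,0,-0.1],[0,0,-0.1],[0,0,-0.1],[0,0,-0.1],[0,0,-0.1],[0,0,-0.1],[0,0,-0.1],[0,0,-0.1]],"jaw":[4,4,4,4,4,4,4,4,4,4,4,4]}'
python3 -m jog '{"offset":[[-0.05,0.18,0],[-0.05,0.12,0],[-0.05,0.08,0],[-0.02,0.04,0],[0,0,0],[0,0,0]],"angular":[[0,0,-0.05],[0,0,-0.04],[0,0,0],[0,0,0],[0,0,0],[0,0,0]],"jaw":[4,4,4,4,4,4]}'
python3 - <<'E'
from h import *
s=manip.state();p=s['tool_pos']; print(p,s['gripper_width'],s['contact_force'],s['joint_pos'].round(2))
q=s['tool_rot']; r=R.from_quat([q[1],q[2],q[3],q[0]]); print(r.as_matrix().round(3))
snap('side','s11.png');snap('top','t11.png');snap('wrist','w11.png')
E
```

```text
time: 15.05
tool_pos: [0.5446, -0.2038, 0.3007]
tool_rot: [0.546, -0.546, 0.449, -0.449]
contact_force: [-0.4, 0.9, -4.9]
gripper_width: 0.115
time: 16.25
tool_pos: [0.5139, -0.0232, 0.2997]
tool_rot: [-0.517, 0.517, -0.483, 0.482]
contact_force: [0.1, 0.2, -4.7]
gripper_width: 0.12
time: 17.45
tool_pos: [0.4835, 0.1511, 0.2997]
tool_rot: [0.486, -0.487, 0.514, -0.513]
contact_force: [-0.6, 0.2, -4.3]
gripper_width: 0.112
time: 18.05
tool_pos: [0.4765, 0.1704, 0.3008]
tool_rot: [-0.483, 0.483, -0.516, 0.516]
contact_force: [0.9, -1.0, -4.0]
gripper_width: 0.117
[0.47652955 0.17036457 0.30080324] 0.116898055624334 [ 0.87087607 -0.98663638 -4.00125018] [ 0.2  -0.27  1.79 -0.    1.61  0.26]
[[-0.065  0.     0.998]
 [-0.998 -0.    -0.065]
 [ 0.    -1.     0.   ]]
```

View pics/s11.png

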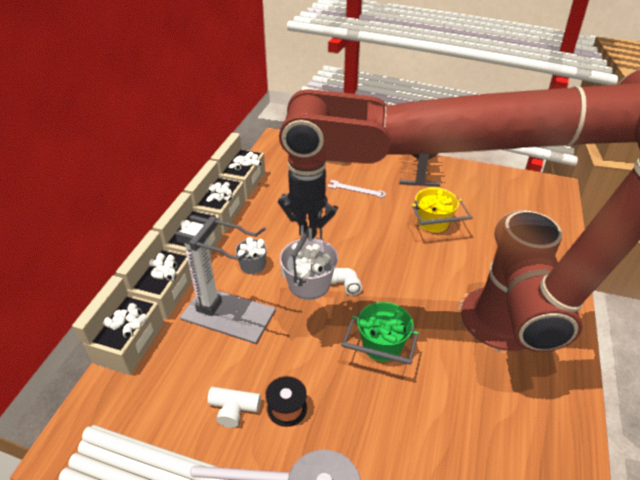

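View pics/t11.png

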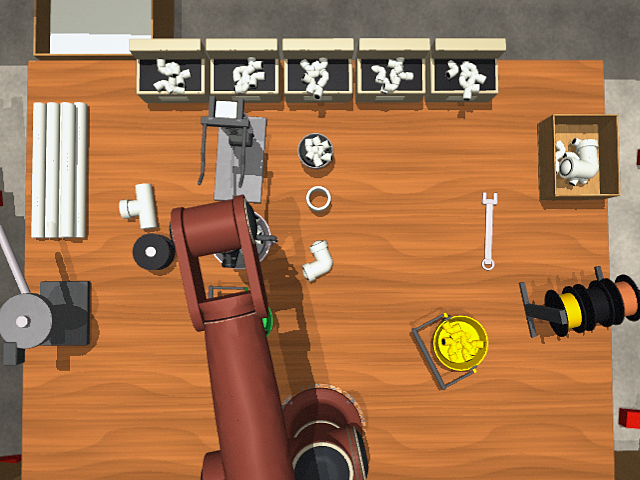

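View pics/w11.png

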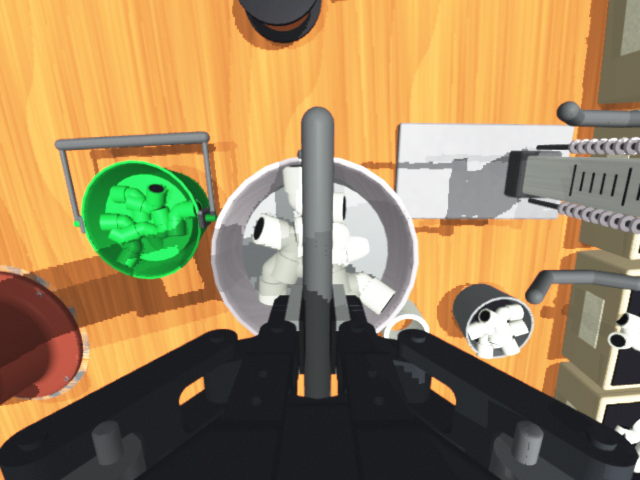

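The prong tips show in the wrist view at (570,112) and (536,290), and the pail hangs straight with the bar parallel to the pads. I'll refine the hook position.

```bash
python3 - <<'E'
from h import *
a=cv2.imread('pics/s11.png');b=cv2.imread('pics/t11.png');w=cv2.imread('pics/w11.png')
f=dict(interpolation=cv2.INTER_CUBIC)
cv2.imwrite('pics/m11.png',np.hstack([cv2.resize(a[215:275,190:275],None,fx=5,fy=5,**f),cv2.resize(b[110:190,190:260],None,fx=3.75,fy=3.75,**f)]))
cv2.imwrite('pics/m11b.png',cv2.resize(w[90:310,510:640],None,fx=2.7,fy=2.7,**f))
E
```

```text
(no output)
```

View pics/m11.png

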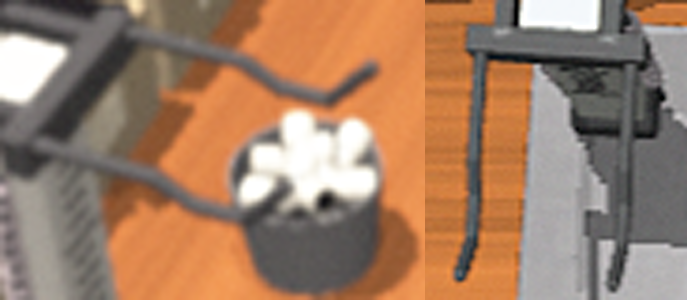

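View pics/m11b.png

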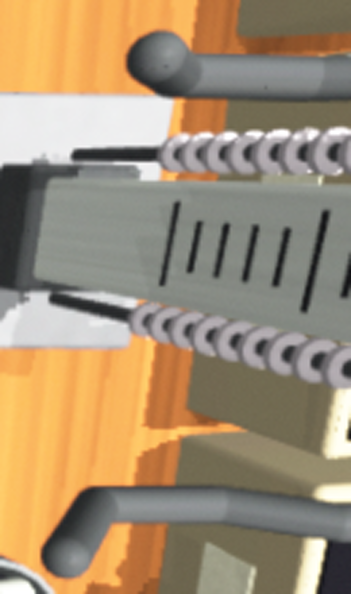

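```bash
python3 - <<'E'
from h import *
s=manip.state();T=cam('top');S=cam('side');W=cam('wrist',s)
def f(n,*r):
    p,e=tri(r);print(n,p.round(4),np.round(e,4));return p
h=.4
l=f('L',ray(T,199.3-h,183.6-h),ray(S,246.6-h,252.4-h),ray(W,569.3-.3,113.3-.3))
r=f('R',ray(T,240.1-h,186-h),ray(S,264.6-h,228.6-h),ray(W,534.4-.3,294.8-.3))
for c,a,b in((T,(198.9,183.2),(239.7,185.6)),(S,(246.2,252),(264.2,228.2)),(W,(569,113),(534.1,294.5))):
    print('plane .297', plane(c,*a,.297).round(4),plane(c,*b,.297).round(4))
m=(l+r)/2;y=l-r;yaw=np.arctan2(-y[0],y[1]);print('mid',m,'yaw',yaw,np.linalg.norm(y))
X=np.array([np.cos(yaw),np.sin(yaw)]);print('seat',m[:2]+X*.034)
# bar in wrist/side: near & far ends
print('bar end L wrist at z .3195',plane(W,317,116,.3195), 'TCP',s['tool_pos'])
E
```

```text
L [0.5881 0.2486 0.2955] [0.0015 0.0011 0.0013]
R [0.5811 0.1649 0.2962] [0.0024 0.0025 0.0008]
plane .297 [0.5886 0.2496 0.297 ] [0.5832 0.1658 0.297 ]
plane .297 [0.5861 0.2505 0.297 ] [0.578  0.1665 0.297 ]
plane .297 [0.5874 0.2473 0.297 ] [0.581  0.1645 0.297 ]
mid [0.58458737 0.2067503  0.29581589] yaw -0.08291413020976438 0.08392027977292962
seat [0.61847056 0.20393445]
bar end L wrist at z .3195 [0.48068226 0.24990194 0.3195    ] TCP [0.47658297 0.17034741 0.30080905]
```

```bash
python3 -m jog '{"offset":[[0,0.09,0],[0,0.17,0],[0,0.22,0],[0,0.2,0],[0,0.12,0],[0,0.07,0],[0,0,0],[0.08,-0.006,0],[0.15,-0.01,0],[0.19,-0.013,0],[0.18,-0.012,0],[0.12,-0.008,0]],"angular":[[0,0,-0.05],[0,0,0],[0,0,0],[0,0,0],[0,0,0],[0,0,0],[0,0,0],[0,0,0],[0,0,0],[0,0,0],[0,0,0],[0,0,0]],"jaw":[4,4,4,4,4,4,4,4,4,4,4,4]}'
python3 -m jog '{"offset":[[0.07,-0.005,0],[0.03,-0.002,0],[0,0,0],[0,0,0]],"angular":[[0,0,0],[0,0,0],[0,0,0],[0,0,0]],"jaw":[4,4,4,4]}'
python3 - <<'E'
from h import *
s=manip.state();p=s['tool_pos']; print(p,s['contact_force'])
a=snap('side','s12.png');w=snap('wrist','w12.png')
f=dict(interpolation=cv2.INTER_CUBIC)
cv2.imwrite('pics/m12.png',np.hstack([cv2.resize(a[180:330,180:330],None,fx=3.2,fy=3.2,**f),w[:480,320:640]]))
E
```

```text
time: 19.4
tool_pos: [0.5136, 0.2113, 0.3007]
tool_rot: [-0.482, 0.482, -0.517, 0.517]
contact_force: [-0.2, 0.7, -3.8]
gripper_width: 0.113
time: 19.8
tool_pos: [0.5173, 0.2114, 0.3008]
tool_rot: [0.482, -0.482, 0.517, -0.517]
contact_force: [-0.2, 0.9, -4.9]
gripper_width: 0.115
[0.51726161 0.21140854 0.30079574] [-0.22626146  0.85559633 -4.87722251]
```

View pics/m12.png

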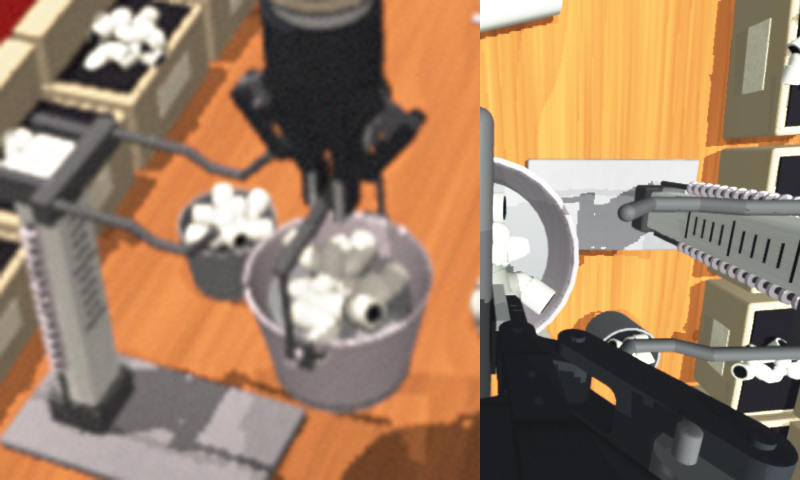

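```bash
python3 - <<'E'
from h import *
w=cv2.imread('pics/w12.png');cv2.imwrite('pics/c12.png',cv2.resize(w[190:370,440:540],None,fx=3.3,fy=3.3,interpolation=cv2.INTER_CUBIC))
E
```

```text
(no output)
```

View pics/c12.png

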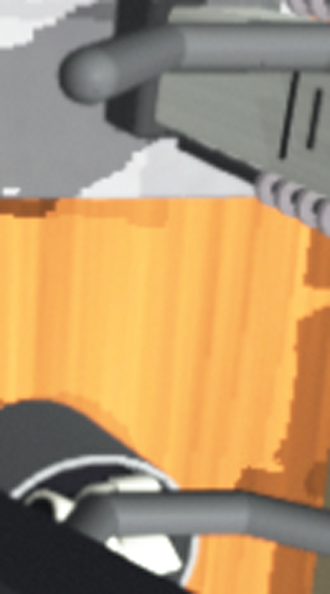

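```bash
python3 - <<'E'
from h import *
s=manip.state();W=cam('wrist',s)
a=plane(W,466.4,212.4,.296);b=plane(W,467.5,346.7,.296);print(a,b,(a+b)/2,np.arctan2(-(a-b)[0],(a-b)[1]))
E
```

```text
[0.58663686 0.24770535 0.296     ] [0.59092707 0.1778766  0.296     ] [0.58878197 0.21279098 0.296     ] 0.06136201818010471
```

```bash
python3 - <<'E'
from h import *
a=cv2.imread('pics/s12.png');cv2.imwrite('pics/c13.png',cv2.resize(a[225:265,260:310],None,fx=12,fy=12,interpolation=cv2.INTER_CUBIC))
S=cam('side')
print('pred px',proj(S,[.5227,.288,.318]),proj(S,[.5227,.288,.311]))
E
```

```text
pred px [267.14892958 262.83201953] [267.3617725 265.3191131]
```

View pics/c13.png

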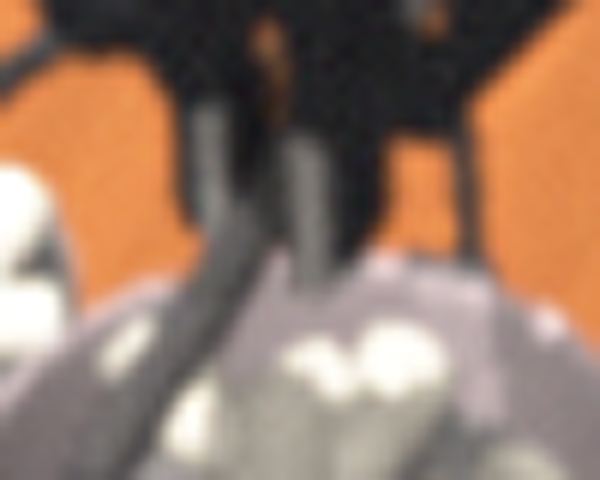

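The bar's near end sits at about (267,263), matching the predicted pixel, so the bar is at 0.318 m, with about 12 mm of clearance above the tips and below the prongs. Threading forward.

```bash
python3 -m jog '{"offset":[[0.06,-0.005,0],[0.12,-0.01,0],[0.18,-0.014,0],[0.2,-0.016,0],[0.2,-0.016,0],[0.16,-0.013,0],[0.08,-0.006,0],[0.03,-0.002,0],[0,0,0]],"angular":[[0,0,0],[0,0,0],[0,0,0],[0,0,0],[0,0,0],[0,0,0],[0,0,0],[0,0,0],[0,0,0]],"jaw":[4,4,4,4,4,4,4,4,4]}'
python3 - <<'E'
from h import *
s=manip.state();p=s['tool_pos']; print(p,s['contact_force'])
a=snap('side','s14.png');w=snap('wrist','w14.png')
f=dict(interpolation=cv2.INTER_CUBIC)
cv2.imwrite('pics/m14.png',np.hstack([cv2.resize(a[180:330,180:330],None,fx=3.2,fy=3.2,**f),w[:480,320:640]]))
E
```

```text
time: 20.8
tool_pos: [0.569, 0.2072, 0.3007]
tool_rot: [0.482, -0.482, 0.517, -0.517]
contact_force: [0.0, -0.4, -4.6]
gripper_width: 0.117
[0.56901066 0.20723325 0.30071078] [ 0.03970189 -0.38636067 -4.63074106]
```

View pics/m14.png

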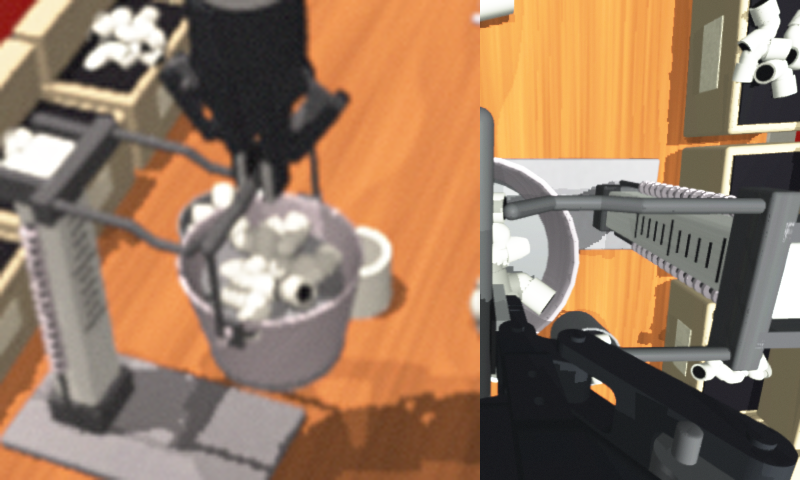

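The prongs are inside the bail opening above the rim. I'll continue until the bar is over the dips.

```bash
python3 -m jog '{"offset":[[0.05,-0.004,0],[0.1,-0.007,0],[0.15,-0.011,0],[0.18,-0.013,0],[0.18,-0.014,0],[0.15,-0.011,0],[0.1,-0.008,0],[0.05,-0.004,0],[0.02,-0.001,0],[0,0,0],[0,0,0]],"angular":[[0,0,0],[0,0,0],[0,0,0],[0,0,0],[0,0,0],[0,0,0],[0,0,0],[0,0,0],[0,0,0],[0,0,0],[0,0,0]],"jaw":[4,4,4,4,4,4,4,4,4,4,4]}'
python3 - <<'E'
from h import *
s=manip.state();p=s['tool_pos']; print(p,s['contact_force'])
a=snap('side','s15.png');w=snap('wrist','w15.png');t=snap('top','t15.png')
f=dict(interpolation=cv2.INTER_CUBIC)
cv2.imwrite('pics/m15.png',np.hstack([cv2.resize(a[180:330,180:330],None,fx=3.2,fy=3.2,**f),w[:480,220:540]]))
E
```

```text
time: 22.0
tool_pos: [0.6178, 0.2037, 0.3009]
tool_rot: [0.482, -0.482, 0.517, -0.517]
contact_force: [-0.1, 0.4, -4.4]
gripper_width: 0.115
[0.61775106 0.20367119 0.3008532 ] [-0.11254655  0.36838096 -4.39945537]
```

View pics/m15.png

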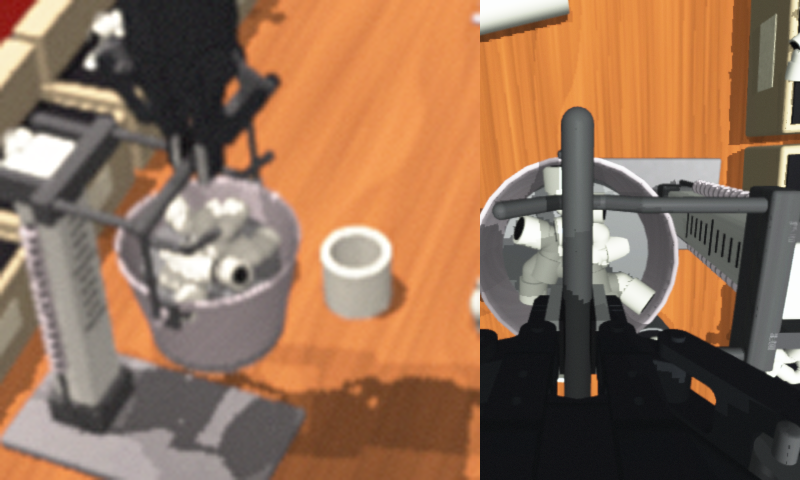

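```bash
python3 - <<'E'
import cv2
w=cv2.imread('pics/w15.png');cv2.imwrite('pics/c15.png',cv2.resize(w[90:330,250:500],None,fx=3,fy=2.4,interpolation=cv2.INTER_CUBIC))
E
```

```text
(no output)
```

View pics/c15.png

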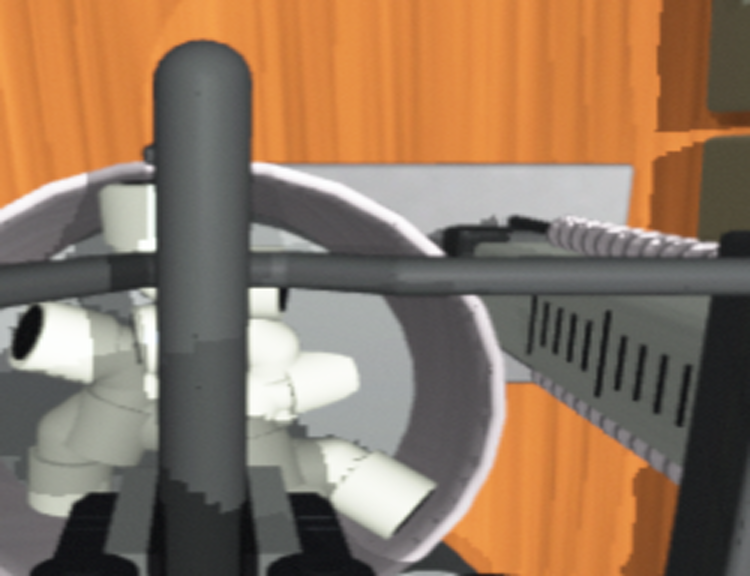

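```bash
cat > avg.py <<'E'
from h import *
import sys
F=[];P=[]
for i in range(int(sys.argv[1])):
    manip.grab_frame('side');s=manip.state();F.append(s['contact_force']);P.append(s['tool_pos'])
F=np.array(F);print('F',F.mean(0).round(2),'sd',F.std(0).round(2),'P',np.mean(P,0).round(4),'t',s['time'])
E
python3 avg.py 16
python3 -m jog '{"offset":[[0,0,-0.04],[0,0,-0.07],[0,0,-0.09],[0,0,-0.1],[0,0,-0.1],[0,0,-0.09],[0,0,-0.07],[0,0,-0.04],[0,0,-0.02],[0,0,0],[0,0,0]],"angular":[[0,0,0],[0,0,0],[0,0,0],[0,0,0],[0,0,0],[0,0,0],[0,0,0],[0,0,0],[0,0,0],[0,0,0],[0,0,0]],"jaw":[4,4,4,4,4,4,4,4,4,4,4]}'
python3 - <<'E'
from h import *
a=snap('side','s16.png');w=snap('wrist','w16.png')
f=dict(interpolation=cv2.INTER_CUBIC)
cv2.imwrite('pics/m16.png',np.hstack([cv2.resize(a[180:330,180:330],None,fx=3.2,fy=3.2,**f),w[:480,220:540]]))
E
```

```text
F [-0.24  0.11 -4.79] sd [0.51 0.59 0.44] P [0.6179 0.2036 0.3008] t 22.95
time: 24.05
tool_pos: [0.6181, 0.2036, 0.2701]
tool_rot: [-0.482, 0.482, -0.517, 0.517]
contact_force: [-0.9, 0.1, -4.4]
gripper_width: 0.119
```

View pics/m16.png

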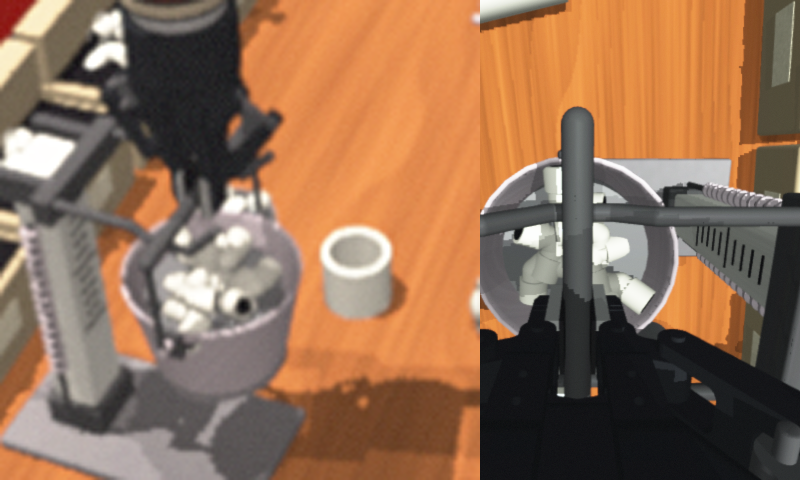

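```bash
python3 -m jog '{"offset":[[0,0,-0.015],[0,0,-0.015],[0,0,-0.015],[0,0,-0.015],[0,0,-0.012],[0,0,-0.012],[0,0,-0.012],[0,0,-0.012],[0,0,-0.012],[0,0,-0.012],[0,0,-0.012],[0,0,-0.012]],"angular":[[0,0,0],[0,0,0],[0,0,0],[0,0,0],[0,0,0],[0,0,0],[0,0,0],[0,0,0],[0,0,0],[0,0,0],[0,0,0],[0,0,0]],"jaw":[4,4,4,4,4,4,4,4,4,4,4,4]}'
python3 -m jog '{"offset":[[0,0,-0.012],[0,0,-0.012],[0,0,-0.012],[0,0,-0.012],[0,0,-0.015],[0,0,-0.015],[0,0,-0.015],[0,0,-0.015],[0,0,-0.02],[0,0,-0.02],[0,0,-0.02],[0,0,-0.02]],"angular":[[0,0,0],[0,0,0],[0,0,0],[0,0,0],[0,0,0],[0,0,0],[0,0,0],[0,0,0],[0,0,0],[0,0,0],[0,0,0],[0,0,0]],"jaw":[4,4,4,4,4,4,4,4,4,4,4,4]}'
python3 avg.py 12
```

```text
time: 25.35
tool_pos: [0.618, 0.2036, 0.2621]
tool_rot: [-0.482, 0.482, -0.517, 0.517]
contact_force: [-0.3, -0.0, -3.7]
gripper_width: 0.109
time: 26.55
tool_pos: [0.618, 0.2036, 0.2527]
tool_rot: [-0.482, 0.482, -0.517, 0.517]
contact_force: [0.3, -1.1, -2.1]
gripper_width: 0.117
F [-0.07  0.08 -2.47] sd [0.55 0.47 0.49] P [0.618  0.2036 0.2527] t 27.15
```

```bash
python3 -m jog '{"offset":[[0,0,-0.02],[0,0,-0.02],[0,0,-0.02],[0,0,-0.02],[0,0,-0.02],[0,0,-0.02],[0,0,-0.02],[0,0,-0.02],[0,0,-0.02],[0,0,0]],"angular":[[0,0,0],[0,0,0],[0,0,0],[0,0,0],[0,0,0],[0,0,0],[0,0,0],[0,0,0],[0,0,0],[0,0,0]],"jaw":[4,4,4,4,4,4,4,4,4,4]}'
python3 avg.py 24
python3 - <<'E'
from h import *
a=snap('side','s17.png');w=snap('wrist','w17.png')
f=dict(interpolation=cv2.INTER_CUBIC)
cv2.imwrite('pics/m17.png',np.hstack([cv2.resize(a[180:330,180:330],None,fx=3.2,fy=3.2,**f),w[:480,220:540]]))
E
```

```text
time: 28.15
tool_pos: [0.618, 0.2036, 0.2436]
tool_rot: [-0.482, 0.482, -0.517, 0.517]
contact_force: [-0.4, 0.2, -0.7]
gripper_width: 0.117
F [-0.23  0.02 -0.84] sd [0.34 0.39 0.54] P [0.618  0.2036 0.2437] t 29.35
```

View pics/m17.png

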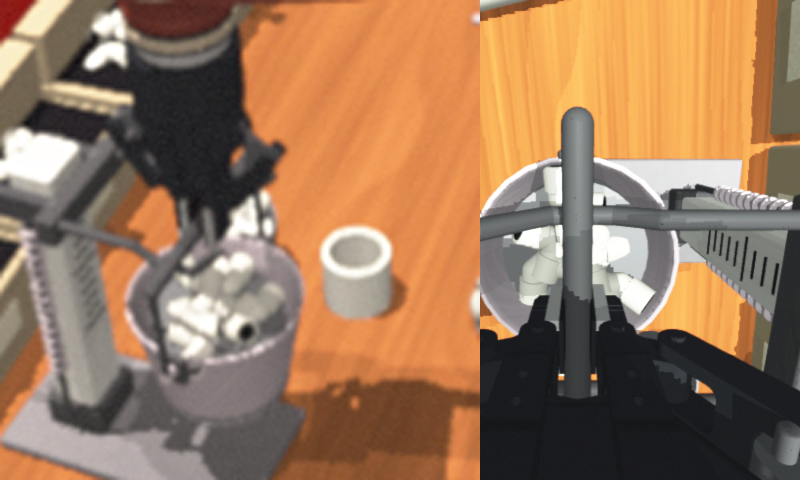

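```bash
python3 -m jog '{"offset":[[0,0,-0.02],[0,0,-0.02],[0,0,-0.02],[0,0,-0.02],[0,0,0],[0,0,0]],"angular":[[0,0,0],[0,0,0],[0,0,0],[0,0,0],[0,0,0],[0,0,0]],"jaw":[4,4,4,4,4,4]}'
python3 avg.py 30
```

```text
time: 30.05
tool_pos: [0.618, 0.2036, 0.2397]
tool_rot: [-0.482, 0.482, -0.517, 0.517]
contact_force: [-0.4, -1.2, -0.2]
gripper_width: 0.118
F [0.07 0.01 0.05] sd [0.46 0.52 0.54] P [0.618  0.2036 0.2396] t 31.55
```

The wrist load is about 0 N (0.05 ± 0.1), so the spring carries the whole pail. Opening the jaws step by step.

```bash
python3 -m jog '{"offset":[[0,0,0],[0,0,0],[0,0,0],[0,0,0],[0,0,0],[0,0,0],[0,0,0],[0,0,0]],"angular":[[0,0,0],[0,0,0],[0,0,0],[0,0,0],[0,0,0],[0,0,0],[0,0,0],[0,0,0]],"jaw":[12,14,17,20,25,30,36,42]}'
python3 avg.py 6
python3 - <<'E'
from h import *
a=snap('side','s18.png');w=snap('wrist','w18.png')
f=dict(interpolation=cv2.INTER_CUBIC)
cv2.imwrite('pics/m18.png',np.hstack([cv2.resize(a[180:330,180:330],None,fx=3.2,fy=3.2,**f),w[:480,220:540]]))
E
```

```text
time: 32.35
tool_pos: [0.6179, 0.2036, 0.2396]
tool_rot: [0.482, -0.482, 0.517, -0.517]
contact_force: [-0.1, 0.9, 0.0]
gripper_width: 0.492
F [ 0.25 -0.26  0.01] sd [0.41 0.54 0.4 ] P [0.6179 0.2036 0.2396] t 32.65
```

View pics/m18.png

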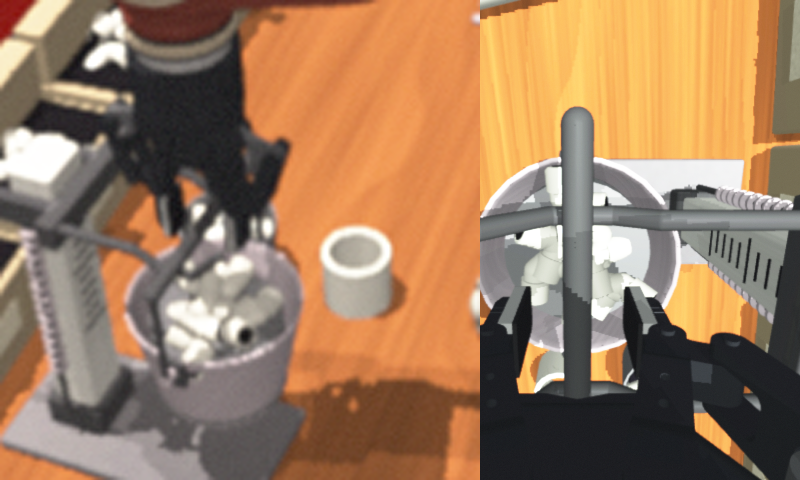

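Released, and the bar and hook have not moved. I'll rise straight up, then move back.

```bash
python3 -m jog '{"offset":[[0,0,0.1],[0,0,0.2],[0,0,0.3],[0,0,0.3],[0,0,0.3],[0,0,0.3],[0,0,0.4],[0,0,0.4],[-0.3,0,0.4],[-0.5,0,0.2],[-0.5,0,0],[-0.5,0,0]],"angular":[[0,0,0],[0,0,0],[0,0,0],[0,0,0],[0,0,0],[0,0,0],[0,0,0],[0,0,0],[0,0,0],[0,0,0],[0,0,0],[0,0,0]],"jaw":[42,42,42,42,42,42,42,42,42,42,42,42]}'
python3 -m jog '{"offset":[[-0.4,-0.4,0],[-0.4,-0.6,0],[-0.3,-0.8,0],[0,-0.8,0],[0,-0.8,0],[0,-0.8,0],[0,-0.5,0],[0,0,0],[0,0,0]],"angular":[[0,0,0],[0,0,0],[0,0,0],[0,0,0],[0,0,0],[0,0,0],[0,0,0],[0,0,0],[0,0,0]],"jaw":[42,42,42,42,42,42,42,42,42]}'
python3 - <<'E'
from h import *
a=snap('side','s19.png');t=snap('top','t19.png')
f=dict(interpolation=cv2.INTER_CUBIC)
cv2.imwrite('pics/m19.png',np.hstack([cv2.resize(a[180:330,180:300],None,fx=3.2,fy=3.2,**f),cv2.resize(t[85:235,175:295],None,fx=3.2,fy=3.2,**f)]))
print(manip.state()['contact_force'])
E
```

```text
time: 33.95
tool_pos: [0.5273, 0.2036, 0.3865]
tool_rot: [-0.483, 0.482, -0.517, 0.518]
contact_force: [0.4, 0.0, -0.2]
gripper_width: 0.491
time: 34.85
tool_pos: [0.4729, -0.0315, 0.3854]
tool_rot: [-0.482, 0.482, -0.517, 0.518]
contact_force: [0.1, 0.4, 0.3]
gripper_width: 0.493
[ 0.05772966 -0.24174212  0.13879872]
```

View pics/m19.png

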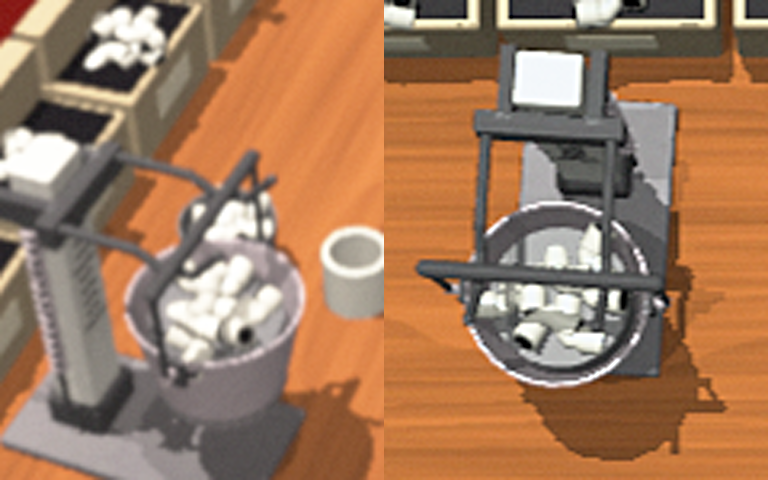

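View pics/t19.png

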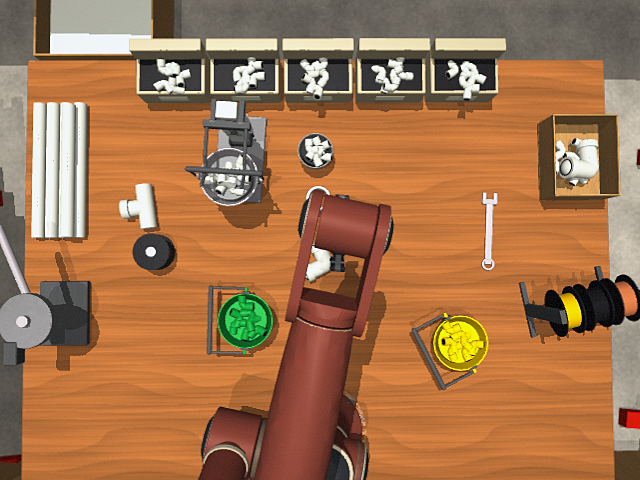

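```bash
python3 - <<'E'
from h import *
T=cam('top');S=cam('side')
l,e=tri([ray(T,187.5,168.4),ray(S,228.1,270.3)]);r,f=tri([ray(T,260.9,173.7),ray(S,258.4,229)])
m=(l+r)/2;print(l.round(4),r.round(4),m.round(4),e,f)
d=m-[.618,.2036,.28];yaw=-.07;print('x rel',d[0]*np.cos(yaw)+d[1]*np.sin(yaw),'y rel',-d[0]*np.sin(yaw)+d[1]*np.cos(yaw),'sink',-d[2])
a0=cv2.imread('pics/s19.png');t0=cv2.imread('pics/t19.png');ti=cv2.imread('pics/t0.png') if 0 else cv2.imread('pics/top0.png')
a=snap('side','s20.png');t=snap('top','t20.png')
for n,x,y in(('side',a0[180:330,180:300],a[180:330,180:300]),('top',t0[85:235,175:295],t[85:235,175:295])):print(n,(cv2.absdiff(x,y).max(2)>40).sum())
d=(cv2.absdiff(ti,t).max(2)>60).astype(np.uint8)
for n,(u,v,w,h) in dict(tub=(296,130,40,42),wrench=(478,188,22,86),spool=(130,230,46,44),tee=(116,180,45,52),green=(205,282,70,75),yellow=(408,310,84,80)).items():print(n,d[v:v+h,u:u+w].sum())
b=cv2.imread('pics/side0.png');dd=(cv2.absdiff(b,a).max(2)>60)
print('side coupling',dd[250:280,278:304].sum(),'elbow',dd[264:296,326:364].sum())
cv2.imwrite('pics/m20.png',np.hstack([b[200:400,180:440],a[200:400,180:440]]))
E
```

```text
[0.6225 0.2799 0.2602] [0.6131 0.1257 0.2528] [0.6178 0.2028 0.2565] [np.float64(0.003033775376666958), np.float64(0.0030337753766672684)] [np.float64(0.0013809522642163822), np.float64(0.0013809522642161166)]
x rel -0.00011474378307159271 y rel -0.000843551374075215 sink 0.023515401752175147
side 0
top 0
tub 0
wrench 0
spool 0
tee 0
green 5
yellow 1
side coupling 0 elbow 64
```

View pics/m20.png

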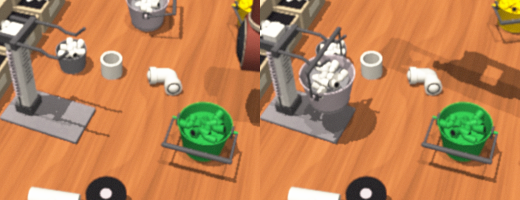

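The pail hangs still and the bystanders have not moved. The elbow's pixel differences come from the arm's shadow. Handing in.

```bash
python3 -c "
from plant import manip
print(manip.job_done(), manip.state()['time'])"
```

```text
the job is handed in; nothing more can be done
the job is handed in; nothing more can be done
```

The pail is hanging on the scale's double hook, and I handed the job in at about 35 s of the 72 s allowed.

**What I did:** I swung the steel pail's bail up with the shut, tilted fingers to about 1.56 rad, and it stayed upright on its own. I gripped the bar, threaded the hook prongs through the bail opening, and lowered the pail slowly. I opened the jaws only when the force on the wrist had dropped from about 4.8 N to 0.05 N.

**Last checks:**
- **Bar:** it is within about 1 mm of my measured seat position, level to within measurement error, and lies in both dips.
- **Hook:** it has sunk about 23.5 mm, which fits the measured weight and is well short of the 50 mm stop.
- **Stillness:** two views taken one after the other showed no change.
- **Bystanders:** the tub, coupling, wrench, spool and tee showed no change in the pictures. The elbow area differed by 64 pixels, which I put down to the arm's shadow, because the elbow looks to be in the same place.

**Disagreements:** the side and top cameras differed by about 3 mm on some points. Early estimates of the scale's turn ranged from -0.06 to -0.08 rad, and I used -0.07. No check failed.

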